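# Lid the stew jars and start the cooker

## Robot

A 6-joint arm with a two-finger parallel gripper is mounted at the origin on the work surface. World frame = base frame: x ahead of the robot, y to its left, z up, the work surface at z = 0. Lengths are in m, angles in rad, forces in N, time in s.
With the tool pointing down it reaches from about 0.35 to 0.8 m from the base axis. Payload 7.3 kg.
Tool frame: the origin (TCP) lies midway between the tips of the shut fingers; the grasp point (between the pads) lies robot.hold_point_z behind it (robot.hold_point_z is the distance from the TCP to the grasp point, in m); z points along the fingers, y is the line along which they close (so a half turn about z gives the same grasp; the last joint's range is limited). The gripper opens to 85 mm and grips with 20 to 120 N. Pads are 22 mm wide; open, the fingers measure 114 mm over their backs; the gripper's body (76 mm by 85 mm) begins 54 mm behind the grasp point. The pads swing forward as they close: fully open they stand 13 mm farther back than shut.
Start: joints at [-1.403, 0.342, 1.524, -0, 1.275, -0.146], TCP at [0.162, -0.499, 0.231] pointing down, gripper open.
Joint ranges: [-2.53, 2.53], [-0.77, 2.02], [0.04, 2.7], [-1, 4.14], [0.28, 2.66], [-3.11, 3.11]. Speed limits (rad/s): [2.57, 2.57, 3.14, 3.14, 3.14, 3.14].

## Interface

Orientations are given as a unit quaternion [x, y, z, w].
In Python, from workcell import robot gives the robot as it stands. Calls block until the motion is done:
- robot.move_ptp(position, orientation): joint-space move of the TCP to a pose.
- robot.movel(position, rot=None, speed=0.15): straight line of the TCP; rot=None keeps the orientation; speed is the mean speed in m/s.
- robot.set_joints(angles): joint-space move.
- robot.command_gripper(opening): finger opening in m; the grip force is fixed at half the most; returns when the fingers have stopped.
- robot.hold(seconds).
- robot.solve_ik(position, orientation): joint angles nearest the present ones, or None.
- robot.read_state(): the state.
- robot.camera(name): name is "side" or "top"; returns (picture, depth): 480x640x3 uint8, red, green, blue; 480x640 float32, m along the optical axis (not along the pixel's ray), 0 where there is no reading.
- robot.camera_model(name): a dict with "K" (3x3 intrinsics, pixels), "world_to_cam" (4x4, takes a point from world to camera coordinates). Camera axes: x right, y up, looking along -z (the intrinsics and any distortion apply to the point x, -y, -z); pixel columns grow to the right and rows downward; lengths in m; the calibration is good to about 2 mm. A picture is of the moment at which its call begins. camera_model takes no time and is no camera call.
A pose or a line that the arm cannot do raises robot.MotionError and nothing moves.
- robot.job_done(): hands the job in; it is judged then, once.
Trained networks look in the newest picture that a camera, given by its name, has taken for a name from the list of things; names that differ only in an ending like _2 or _b are one class to them, and where a whole thing is asked for, a point or a joint stands for the part that bears it (a point fixed in the world has none). Each returns a list of dicts, best first, with "score" (0 to 1); they miss things now and then, are a little off and sometimes report something else, mostly with a low value. They report only what shows in the picture. A call takes as long as a camera call. They do not tell look-alikes from the thing itself.
- robot.boxes_of(camera, name): "rect" ([left, top, right, bottom] in pixels, round what is visible of it).
- robot.trace(camera, name): "mask" (480x640 bool, what is visible of it) and "rect" ([left, top, right, bottom] in pixels, round what is visible of it).
- robot.landmark_of(camera, name): "pixel" ([column, row] in pixels: a listed point, or the origin of a listed thing).
The state is a dict: "clock": time; "q": joint angles; "joint_vel": joint speeds; "effort": joint torques, N m; "position": TCP position; "orientation": TCP orientation; "contact_force": force on the tool from outside, world axes, zero at the start; "torque": the same for the moment, N m; "grip_width": finger opening in m; "finger_force": force on a finger pad.
Only numpy, scipy, OpenCV 4.12 (cv2) and the standard library are available. Lean on these libraries where they do the work, as an engineer would, in place of code of your own. Each camera call takes 0.05 s, during which the arm holds its last target. There are 200 camera calls.

## Task

Put the two stew jars' own lids on them, each fully home in the jar's mouth and set down rather than dropped. Once both lids are on, push the cooker's start button (the larger round one) all the way in and let it come back out. Do not push the small cancel button, and leave everything else where it stands.

Things in the scene. Friction and masses are not known exactly. Their poses are not given: they have to be found in the camera images.
- cooker: White oval stew cooker, fixed, 388 mm wide (y), 224 mm deep, steel deck at z 175 mm. Origin: centre of its underside, x to its back, y to its left. At the foot of its front (-x) a black console 250 mm wide juts to x -164 mm; its panel slopes from z 36 mm up to z 82 mm at x -96 mm, under the deck's edge (x -112 mm), which bars a vertical gripper from the buttons.
- seat_big (a point): Where the large lid's origin is when fully home: on the axis of the large jar, 7 mm below its rim; z up. The fixed white ceramic jar stands in the cooker's deck, 124 mm across over the rim, mouth 112 mm across (3 mm clearance round the lid's plug), rim 187 mm above the worktop and 12 mm above the deck; it is the left one (y +82 mm on the cooker).
- seat_small (a point): Where the small lid's origin is when fully home: on the axis of the small jar, 7 mm below its rim; z up. The fixed white ceramic jar stands in the cooker's deck, 96 mm across over the rim, mouth 84 mm across (3 mm clearance round the lid's plug), rim 187 mm above the worktop and 12 mm above the deck; it is the right one (y -82 mm on the cooker).
- start (a joint): Travel of the start button: 0 out, 0.006 m fully in. Spring return; about 1.5 N starts it moving and 5 N holds it fully in.
- start_top (a point): Centre of the outer face of the start button: grey round cap 30 mm across, the larger of the two, on the panel's left (x -126, y +55, z 74 mm on the cooker). It stands 10 mm proud of the panel, 4 mm when fully in. z points out along the button's axis, 0.60 rad from vertical towards the cooker's front; y is the cooker's y. Moves with the button.
- cancel (a joint): Travel of the cancel button, 0 out to 0.006 m in. Must not be pushed.
- cancel_top (a point): Centre of the outer face of the cancel button: a grey round cap 18 mm across, 60 mm to the right of the start button on the same panel, also 10 mm proud. Axes as for start_top.
- lid_big: White ceramic lid lying right way up on the mat, loose. Plug underneath 106 mm across, 7 mm deep; flange 126 mm across (z 7 to 11 mm); low dome up to z 19 mm; central upright round knob 26 mm across from z 19 to 46 mm. Origin at the centre of the plug's underside, z up. About 0.26 kg. The largest of three lids; belongs to the large jar.
- lid_small: White ceramic lid lying right way up on the mat, loose. Plug underneath 78 mm across, 7 mm deep; flange 98 mm across (z 7 to 11 mm); low dome up to z 19 mm; central upright round knob 26 mm across from z 19 to 46 mm. Origin at the centre of the plug's underside, z up. About 0.16 kg. The middle one of three lids; belongs to the small jar.
- lid_cup: White ceramic lid lying right way up on the mat, loose. Plug underneath 54 mm across, 7 mm deep; flange 74 mm across (z 7 to 11 mm); low dome up to z 19 mm; central upright round knob 26 mm across from z 19 to 46 mm. Origin at the centre of the plug's underside, z up. About 0.1 kg. The smallest of the three lids; it belongs to the spare stew cup and stays where it is.
- mat: Flat black rubber drying mat, fixed, 340 mm (x) by 360 mm (y), 4 mm thick; origin at the centre of its underside. The lids and some washing-up lie on it. It lies to the robot's left; the cooker stands to the right, its front turned towards the mat.
- stew_cup: Bystander: white ceramic stew cup with a side handle (at its +y), 72 mm across, 78 mm high, on the mat. Origin at the centre of its underside.
- bowl: Bystander: blue ceramic rice bowl 110 mm across, 55 mm high, on the mat. Origin at the centre of its underside.
- flask: Bystander: upright steel vacuum flask with a black cap, 58 mm across, 200 mm high, on the mat among the lids. Origin at the centre of its underside.
- spoon: Bystander: steel spoon 150 mm long lying on the mat along its own x.
- spice: Bystander: glass spice jar with a black cap, 54 mm across, 85 mm high, on the worktop between the mat and the cooker, towards the robot. Origin at the centre of its underside.
Things that resemble listed ones, but are neither listed nor needed, are in the scene too. Leave any orange or red look-alike of the lid_small alone.

How it is judged:
By the outcome, as a careful person would: the job done as asked, in the order asked, and still so for the second after the job is handed in, with the robot touching nothing.
It also fails if it takes over 67 s, if anything falls off the work surface, if the arm or the gripper's body presses on something with over 40 N, if the wrist force passes 120 N, or if a joint passes its speed limit or range.

## Working session

There is one attempt and no reset: what is moved stays moved. The work goes in short steps, each a Python script; the robot and the scene stay as the last script left them, time stands still between calls to the robot, and variables do not carry over. Pictures are saved under pics/ and viewed, at most 10 in all, crops included, and the job is handed in when it is done.

```bash
mkdir -p pics; cat > h.py <<'E'
import numpy as np, cv2
from workcell import robot
from scipy.spatial.transform import Rotation as R
def cloud(cam, d):
    m=robot.camera_model(cam); K=np.array(m["K"]); T=np.linalg.inv(np.array(m["world_to_cam"]))
    v,u=np.mgrid[0:480,0:640]
    P=np.stack([(u-K[0,2])*d/K[0,0], -(v-K[1,2])*d/K[1,1], -d],-1)
    return P@T[:3,:3].T+T[:3,3]
E
python3 - <<'E'
from h import *
print({k:v for k,v in robot.camera_model("top").items()}, robot.hold_point_z)
for c in ("top","side"):
    p,d=robot.camera(c); cv2.imwrite(f"pics/{c}0.png",p[...,::-1]); np.savez(f"{c}0.npz",p=p,d=d)
    W=cloud(c,d)
    for n in ("lid_big","lid_small","lid_cup","seat_big","seat_small","start_top","cancel_top","cooker","flask","spice"):
        for r in robot.landmark_of(c,n)[:4]:
            u,v=np.round(r["pixel"]).astype(int)
            print(c,n,round(r["score"],2),u,v,W[min(max(v,0),479),min(max(u,0),639)].round(3))
print(robot.read_state()["clock"])
E
```

```text
{'K': array([[566.31064786,   0.        , 324.4030025 ],
       [  0.        , 566.31064786, 249.9362555 ],
       [  0.        ,   0.        ,   1.        ]]), 'world_to_cam': array([[-0.01511144, -0.99985939,  0.00726877,  0.07987389],
       [ 0.99126539, -0.01402823,  0.13113402, -0.50593685],
       [-0.13101361,  0.00918691,  0.991338  , -1.340354  ],
       [ 0.        ,  0.        ,  0.        ,  1.        ]])} 0.0187
top lid_big 0.56 310 247 [0.513 0.107 0.047]
top lid_small 0.96 285 325 [0.328 0.168 0.05 ]
top lid_small 0.85 228 246 [0.519 0.305 0.038]
top lid_small 0.72 186 371 [0.225 0.4   0.044]
top lid_small 0.66 227 327 [0.325 0.304 0.05 ]
top lid_cup 0.63 266 194 [0.646 0.213 0.041]
top seat_big 0.89 466 196 [ 0.612 -0.249  0.14 ]
top seat_small 0.62 521 256 [ 0.479 -0.385  0.086]
top seat_small 0.28 267 272 [0.44  0.196 0.198]
top start_top 0.63 428 251 [ 0.495 -0.171  0.076]
top start_top 0.51 262 195 [0.64  0.221 0.054]
top cancel_top 0.59 440 268 [ 0.456 -0.199  0.069]
top flask 0.69 270 273 [0.441 0.193 0.162]
top spice 0.68 353 267 [0.459 0.007 0.086]
side lid_big 0.56 307 282 [0.502 0.104 0.023]
side lid_small 0.89 338 334 [0.317 0.176 0.022]
side lid_small 0.78 237 407 [0.334 0.477 0.017]
side lid_small 0.76 243 326 [0.503 0.326 0.021]
side lid_small 0.61 296 370 [0.315 0.319 0.015]
side lid_cup 0.71 243 282 [0.627 0.228 0.021]
side lid_cup 0.33 250 292 [0.599 0.228 0.003]
side seat_big 0.93 368 169 [ 0.633 -0.286  0.154]
side seat_small 0.87 421 174 [ 0.497 -0.376  0.156]
side start_top 0.66 260 254 [0.669 0.131 0.037]
side start_top 0.56 372 223 [ 0.508 -0.168  0.075]
side cancel_top 0.47 395 228 [ 0.446 -0.199  0.073]
side cooker 0.61 389 217 [ 0.483 -0.215  0.085]
side flask 0.71 291 316 [0.43  0.228 0.039]
side spice 0.66 340 280 [0.45  0.028 0.014]
side spice 0.39 241 279 [0.636 0.227 0.026]
1.1
```

View pics/top0.png

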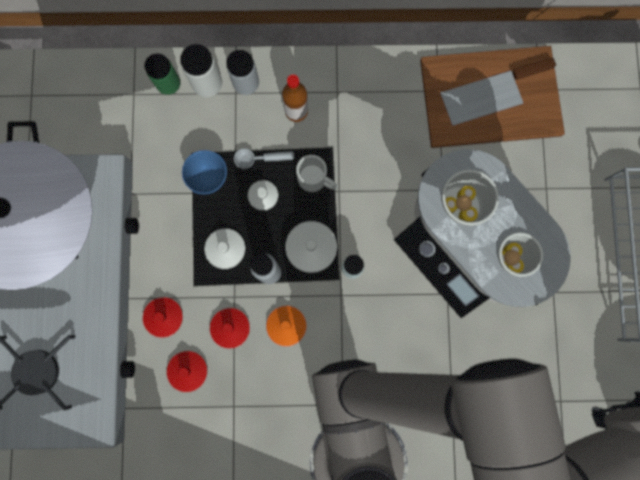

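View pics/side0.png

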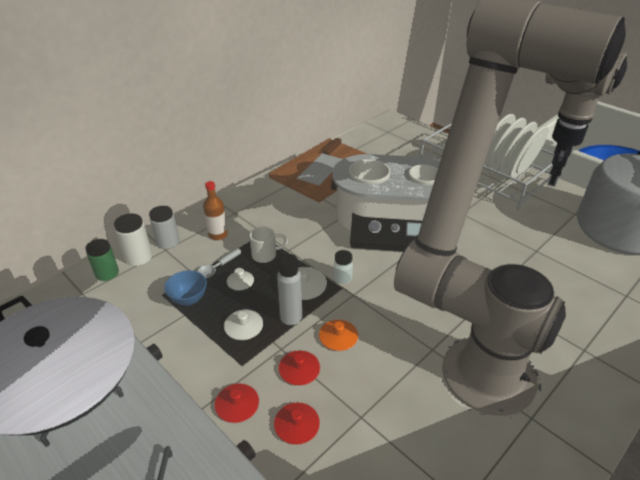

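The candidates for lid_small in the top picture are white (225,248), orange (285,325) and red (163,317), (229,327) and (187,371). Only the white one fits, since it is white and middle-sized and lies on the mat between big (310,247) and cup (262,194). The flask stands at (267,270), and the jars are at (466,197) large and (520,255) small. The buttons are start (428,250) and cancel (444,268).

```bash
cat > m.py <<'E'
from h import *
def circ(P, c, r, z0, z1):
    Q=P.reshape(-1,3); Q=Q[np.isfinite(Q).all(1)]
    s=(np.hypot(*(Q[:,:2]-c).T)<r)&(Q[:,2]>z0)&(Q[:,2]<z1); Q=Q[s]
    if len(Q)<8: return None
    (x,y),rad=cv2.minEnclosingCircle(Q[:,:2].astype(np.float32))
    return np.r_[x,y,rad,np.median(Q[:,2]),len(Q), Q[:,:2].mean(0)].round(4)
E
python3 - <<'E'
from m import *
for c in ("top","side"):
    f=np.load(f"{c}0.npz"); W=cloud(c,f["d"])
    for n,xy in (("big",(.513,.107)),("small",(.513,.312)),("cup",(.642,.217))):
        print(c,n,"flange",circ(W,xy,.075,.0115,.07),"knob",circ(W,xy,.04,.045,.06))
    for n,xy in (("sb",(.612,-.255)),("ss",(.482,-.38))):
        print(c,n,circ(W,xy,.075,.183,.2))
    print("flask",circ(W,(.44,.2),.05,.185,.22),"deck z",W[185,440] if c=="top" else "")
p=np.load("top0.npz")["p"]
cv2.imwrite("pics/crop.png",cv2.resize(p[140:320,180:340,::-1],None,fx=3,fy=3,interpolation=cv2.INTER_CUBIC))
E
```

```text
top big flange [5.114e-01 1.092e-01 7.200e-02 1.800e-02 1.972e+03 5.193e-01 1.052e-01] knob [5.198e-01 1.051e-01 1.300e-02 4.960e-02 8.600e+01 5.199e-01 1.053e-01]
top small flange [5.105e-01 3.056e-01 6.320e-02 1.840e-02 1.188e+03 5.173e-01 3.166e-01] knob [5.185e-01 3.174e-01 1.300e-02 4.950e-02 9.000e+01 5.183e-01 3.173e-01]
top cup flange [6.458e-01 2.197e-01 6.640e-02 1.900e-02 6.710e+02 6.491e-01 2.235e-01] knob [6.511e-01 2.242e-01 1.340e-02 4.970e-02 8.600e+01 6.509e-01 2.242e-01]
top sb [ 6.104e-01 -2.557e-01  7.460e-02  1.868e-01  4.330e+02  6.036e-01
 -2.492e-01]
top ss [ 4.900e-01 -3.627e-01  6.910e-02  1.867e-01  3.180e+02  4.750e-01
 -3.561e-01]
flask [4.583e-01 2.092e-01 2.310e-02 2.031e-01 3.800e+02 4.575e-01 2.084e-01] deck z [ 0.62986424 -0.18420297  0.17294815]
side big flange [5.134e-01 1.060e-01 6.410e-02 1.680e-02 6.420e+02 4.938e-01 9.490e-02] knob [5.138e-01 1.081e-01 1.400e-02 4.840e-02 4.300e+01 5.120e-01 1.056e-01]
side small flange [5.118e-01 3.184e-01 5.040e-02 1.710e-02 8.670e+02 5.064e-01 3.220e-01] knob [5.105e-01 3.185e-01 1.480e-02 4.750e-02 6.700e+01 5.110e-01 3.189e-01]
side cup flange [6.445e-01 2.256e-01 3.790e-02 1.800e-02 4.060e+02 6.385e-01 2.287e-01] knob [6.430e-01 2.260e-01 1.320e-02 4.890e-02 4.000e+01 6.447e-01 2.261e-01]
side sb [ 5.952e-01 -2.450e-01  6.280e-02  1.849e-01  1.070e+02  6.069e-01
 -2.511e-01]
side ss [ 4.697e-01 -3.498e-01  4.830e-02  1.842e-01  6.200e+01  4.846e-01
 -3.590e-01]
flask [4.522e-01 2.108e-01 2.500e-02 2.011e-01 2.920e+02 4.482e-01 2.136e-01] deck z
```

View pics/crop.png

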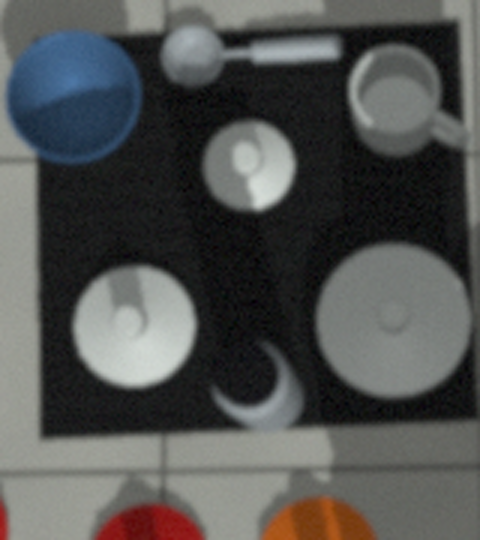

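The crop confirms it: the small lid is the white middle-sized one at crop (130,325), and the big lid is at crop (393,320). The two cameras differ by about 7 mm in x, so I'll close the gripper along x, which self-centres the knob, and calibrate on the held lid.

```bash
cat >> h.py <<'E'
def down(yaw): # tool y axis at angle yaw in world xy, z down
    y=np.array([np.cos(yaw),np.sin(yaw),0]); z=np.array([0,0,-1.]); return R.from_matrix(np.c_[np.cross(y,z),y,z]).as_quat()
def st(tag=""):
    s=robot.read_state(); print(tag,round(s["clock"],2),np.round(s["position"],4),"q6",round(s["q"][5],2),"F",np.round(s["contact_force"],1),"w",round(s["grip_width"],4),"ff",np.round(s["finger_force"],1)); return s
E
python3 - <<'E'
from m import *
s=st("start"); print(R.from_quat(s["orientation"]).as_matrix().round(2))
P=[.516,.1055]
for yaw in (0,np.pi): 
    for p in ([.516,.1055,.024],[.514,.318,.024],[.605,-.25,.2],[.48,-.36,.2]):
        q=robot.solve_ik(p,down(yaw)); print(yaw,None if q is None else np.round(q,2))
# rim fits with known mid radius
from scipy.optimize import least_squares
for c in ("top","side"):
    W=cloud(c,np.load(f"{c}0.npz")["d"]).reshape(-1,3)
    for n,xy,r in (("sb",(.605,-.25),.062),("ss",(.48,-.357),.048)):
        d=np.hypot(*(W[:,:2]-xy).T); Q=W[(d<r+.006)&(d>r-.02)&(W[:,2]>.181)&(W[:,2]<.195)]
        f=least_squares(lambda a:np.hypot(Q[:,0]-a[0],Q[:,1]-a[1])-(r-.003),xy,loss="soft_l1",f_scale=.002)
        print(c,n,f.x.round(4),len(Q),np.median(abs(f.fun)).round(4))
    a=W.reshape(480,640,3)
E
```

```text
start 1.1 [ 0.1621 -0.4994  0.2313] q6 -0.15 F [ 0.  -0.1  0.3] w 0.0854 ff 0.0
[[ 0.95  0.31  0.  ]
 [ 0.31 -0.95 -0.  ]
 [-0.    0.   -1.  ]]
0 [ 0.06  0.6   1.76 -0.    0.78  0.06]
0 [ 0.43  0.71  1.53 -0.    0.91  0.43]
0 [-0.51  0.61  1.18 -0.    1.36 -0.51]
0 [-0.77  0.5   1.36 -0.    1.28 -0.77]
3.141592653589793 [ 0.06  0.6   1.76 -0.    0.78 -3.09]
3.141592653589793 [ 0.43  0.71  1.53 -0.    0.91 -2.71]
3.141592653589793 [-0.51  0.61  1.18 -0.    1.36  2.63]
3.141592653589793 [-0.77  0.5   1.36 -0.    1.28  2.37]
top sb [ 0.5998 -0.2455] 520 0.0017
top ss [ 0.473  -0.3488] 335 0.0018
side sb [ 0.5944 -0.245 ] 135 0.0019
side ss [ 0.4674 -0.3486] 77 0.0018
```

```bash
cat > g.py <<'E'
from m import *
def grasp(x,y,yaw=0):
    q=down(yaw)
    robot.move_ptp([x,y,.25],q)
    robot.movel([x,y,.06],speed=.2); robot.movel([x,y,.0245],speed=.06)
    st("at"); robot.command_gripper(.02); st("gripped")
    robot.movel([x,y,.045],speed=.05); st("lift"); robot.movel([x,y,.27],speed=.2); return st("up")
E
python3 - <<'E'
from g import *
robot.movel([.162,-.499,.33],speed=.25)
robot.move_ptp([.516,.1055,.33],down(0))
grasp(.516,.1055)
for c in ("top","side"):
    p,d=robot.camera(c); cv2.imwrite(f"pics/{c}1.png",p[...,::-1]); np.savez(f"{c}1.npz",p=p,d=d)
a=cv2.imread("pics/top1.png")[150:350,220:420]; b=cv2.imread("pics/side1.png")[120:320,220:420]
cv2.imwrite("pics/held.png",cv2.resize(np.hstack([a,b]),None,fx=2,fy=2))
E
```

```text
at 6.38 [0.5161 0.1055 0.0244] q6 0.06 F [ 0.1 -0.6  0.9] w 0.0852 ff 0.0
gripped 6.97 [0.5164 0.1055 0.025 ] q6 0.06 F [0.5 0.1 5. ] w 0.0238 ff 59.1
lift 7.53 [0.5159 0.1055 0.0451] q6 0.06 F [ 0.5  0.6 -3.3] w 0.0239 ff 58.9
up 8.8 [0.5154 0.1055 0.2688] q6 0.06 F [-0.   0.3 -3.6] w 0.024 ff 59.0
```

View pics/held.png

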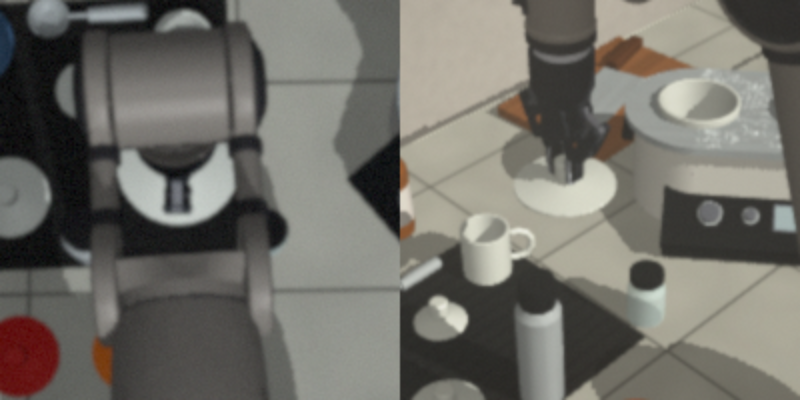

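```bash
cat >> m.py <<'E'
from scipy.optimize import least_squares
def lidfit(c,d,tcp,r,zl=None):
    """held/placed lid: flange top ring; zl = lid origin height expected"""
    W=cloud(c,d).reshape(-1,3); zl=tcp[2]-.0205 if zl is None else zl
    dd=np.hypot(*(W[:,:2]-tcp[:2]).T)
    Q=W[(dd<r+.02)&(dd>.02)&(abs(W[:,2]-zl-.013)<.012)]
    A=np.c_[Q[:,:2]-tcp[:2],np.ones(len(Q))]; pl=np.linalg.lstsq(A,Q[:,2],rcond=None)[0]
    # edge: farthest point per 6-degree sector
    ctr=np.array(tcp[:2])
    for _ in range(4):
        v=Q[:,:2]-ctr; th=(np.arctan2(v[:,1],v[:,0])//np.radians(8)).astype(int); rr=np.hypot(*v.T)
        E=np.array([Q[th==k][np.argmax(rr[th==k]),:2] for k in np.unique(th) if rr[th==k].max()>r-.012])
        ctr=least_squares(lambda a:np.hypot(*(E-a).T)-r,ctr,loss="soft_l1",f_scale=.002).x
    print(c,"lid centre",ctr.round(4),"off TCP",((ctr-tcp[:2])*1e3).round(1),"mm; tilt",pl[:2].round(3),"z",pl[2].round(4),"n",len(Q),"sectors",len(E)); return ctr
E
python3 - <<'E'
from m import *
t=robot.read_state()["position"]
for c in ("top","side"): lidfit(c,np.load(f"{c}1.npz")["d"],t,.063)
print("before:")
for c in ("top","side"): 
    lidfit(c,np.load(f"{c}0.npz")["d"],[.516,.1055,.0245],.063,.004)
    lidfit(c,np.load(f"{c}0.npz")["d"],[.515,.318,.0245],.049,.004)
E
```

```text
top lid centre [0.5179 0.1061] off TCP [2.5 0.6] mm; tilt [ 0.035 -0.005] z 0.2619 n 1178 sectors 29
side lid centre [0.5118 0.1061] off TCP [-3.6  0.7] mm; tilt [ 0.004 -0.006] z 0.2598 n 1017 sectors 40
before:
top lid centre [0.5067 0.1067] off TCP [-9.3  1.2] mm; tilt [ 0.019 -0.01 ] z 0.0153 n 2269 sectors 46
top lid centre [0.5083 0.3203] off TCP [-6.7  2.3] mm; tilt [ 0.024 -0.002] z 0.0146 n 1376 sectors 46
side lid centre [0.5068 0.1046] off TCP [-9.2 -0.9] mm; tilt [0.016 0.007] z 0.0157 n 613 sectors 31
side lid centre [0.5128 0.3159] off TCP [-2.2 -2.1] mm; tilt [0.002 0.006] z 0.0147 n 831 sectors 46
```

```bash
cat >> g.py <<'E'
def lower(x,y,z0,z1,fz=8):
    base=robot.read_state()["contact_force"][2]; z=z0
    while z>z1+1e-6:
        z=max(z-.002,z1); robot.movel([x,y,z],speed=.03); s=robot.read_state(); f=s["contact_force"]-np.array([0,0,base])
        print(round(z,4),round(s["position"][2],4),np.round(f,1))
        if f[2]>fz: break
    return s
E
python3 - <<'E'
from g import *
x,y=.5976,-.2458
robot.move_ptp([x,y,.29],down(0))
robot.movel([x,y,.222],speed=.15); robot.hold(.2); s=st("above")
p,d=robot.camera("side"); lidfit("side",d,s["position"],.063)
p,d=robot.camera("top"); lidfit("top",d,s["position"],.063)
lower(x,y,.222,.200); st("down")
E
```

```text
above 11.05 [ 0.5981 -0.246   0.2235] q6 -0.51 F [ 0.   0.1 -3.6] w 0.0236 ff 59.0
side lid centre [ 0.5927 -0.2448] off TCP [-5.5  1.1] mm; tilt [-0.007 -0.044] z 0.2155 n 494 sectors 28
top lid centre [ 0.5999 -0.2457] off TCP [1.7 0.2] mm; tilt [-0.004 -0.004] z 0.2154 n 773 sectors 21
0.22 0.2198 [ 0.4 -0.4 -0. ]
0.218 0.2178 [-0.7 -0.3 -0.2]
0.216 0.2158 [ 0.1 -0.5  0.2]
0.214 0.2138 [ 0.2 -0.3  0. ]
0.212 0.2118 [ 0.1 -0.2  0. ]
0.21 0.2098 [-0.3 -0.4 -0. ]
0.208 0.2078 [-0.1 -0.8 -0.1]
0.206 0.2058 [ 0.1  0.7 -1. ]
0.204 0.2038 [-0.9 -0.8  0.1]
0.202 0.2018 [ 1.1  0.2 -0. ]
0.2 0.2012 [-1.3  1.4  8.2]
down 13.9 [ 0.5978 -0.2459  0.2012] q6 -0.51 F [-1.3  1.4  5.2] w 0.0239 ff 59.8
```

```bash
python3 - <<'E'
from g import *
W=cloud("top",np.load("top1.npz")["d"])
for u,v in ((300,195),(270,200),(271,230),(271,260),(271,290),(350,230),(350,260),(310,320)): print(u,v,W[v,u].round(3))
x,y=.5976,-.2458
robot.movel([x,y,.2020],speed=.03); robot.command_gripper(.06); st("open")
robot.movel([x,y,.30],speed=.15)
p,d=robot.camera("top"); robot.camera("side"); cv2.imwrite("pics/side2.png",robot.camera("side")[0][...,::-1])
st("up")
E
```

```text
300 195 [0.507 0.111 0.624]
270 200 [0.5   0.153 0.622]
271 230 [0.461 0.153 0.603]
271 260 [0.417 0.152 0.612]
271 290 [0.373 0.149 0.653]
350 230 [0.561 0.008 0.   ]
350 260 [0.413 0.044 0.638]
310 320 [0.333 0.098 0.679]
open 14.59 [ 0.5977 -0.2459  0.2021] q6 -0.51 F [-0.6  0.  -1.1] w 0.0597 ff 0.0
up 15.54 [ 0.5972 -0.2456  0.2986] q6 -0.51 F [0.3 0.7 0.4] w 0.0601 ff 0.0
```

```bash
python3 - <<'E'
from g import *
robot.move_ptp([.515,.3175,.30],down(0))
W=cloud("side",robot.camera("side")[1])  # nothing carried; check clear lid
s=grasp(.515,.3175)
for c in ("side","top"):
    p,d=robot.camera(c); lidfit(c,d,s["position"],.049)
x,y=.4707,-.3489
robot.move_ptp([.515,.1,.30],down(0)); robot.move_ptp([x,y,.30],down(0))
robot.movel([x,y,.222],speed=.15); robot.hold(.2); s=st("above")
for c in ("side","top"):
    p,d=robot.camera(c); lidfit(c,d,s["position"],.049); cv2.imwrite(f"pics/{c}3.png",p[...,::-1])
b=cv2.imread("pics/side3.png")[90:240,300:500]
cv2.imwrite("pics/c3.png",cv2.resize(b,None,fx=4,fy=4))
E
```

```text
at 19.8 [0.5151 0.3176 0.0245] q6 0.43 F [ 0.2  0.3 -0.1] w 0.0605 ff 0.0
gripped 20.22 [0.5154 0.3177 0.0252] q6 0.43 F [ 0.1 -0.9  3.9] w 0.0237 ff 59.3
lift 20.77 [0.515  0.3175 0.0452] q6 0.43 F [-0.8 -0.1 -1.7] w 0.0239 ff 58.8
up 22.05 [0.5145 0.3173 0.2687] q6 0.43 F [-0.2 -0.1 -2. ] w 0.0238 ff 58.8
side lid centre [0.5108 0.3181] off TCP [-3.7  0.8] mm; tilt [ 0.013 -0.016] z 0.2599 n 760 sectors 39
top lid centre [0.5172 0.3177] off TCP [2.7 0.4] mm; tilt [-0.001  0.007] z 0.2597 n 334 sectors 22
above 25.55 [ 0.4711 -0.3492  0.2232] q6 -0.77 F [-0.1  0.2 -0.9] w 0.0239 ff 58.9Traceback (most recent call last):
  File "<stdin>", line 11, in <module>
  File "m.py", line 20, in lidfit
    ctr=least_squares(lambda a:np.hypot(*(E-a).T)-r,ctr,loss="soft_l1",f_scale=.002).x
        ~~~~~~~~~~~~~^^^^^^^^^^^^^^^^^^^^^^^^^^^^^^^^^^^^^^^^^^^^^^^^^^^^^^^^^^^^^^^
    return func(*args, **kwargs)
    vector_fun = VectorFunction(
        fun_wrapped,
    ...<6 lines>...
        workers=workers
    )
    self._update_fun()
    ~~~~~~~~~~~~~~~~^^
    self.f = self.fun_wrapped(xp_copy(self.x))
             ~~~~~~~~~~~~~~~~^^^^^^^^^^^^^^^^^
    return np.atleast_1d(self.fun(x))
                         ~~~~~~~~^^^
    return self.f(x, *self.args, **self.kwargs)
           ~~~~~~^^^^^^^^^^^^^^^^^^^^^^^^^^^^^^
  File "m.py", line 20, in <lambda>
    ctr=least_squares(lambda a:np.hypot(*(E-a).T)-r,ctr,loss="soft_l1",f_scale=.002).x
                                          ~^~
ValueError: operands could not be broadcast together with shapes (0,) (2,)
```

```bash
python3 - <<'E'
from g import *
x,y=.4707,-.3489
s=lower(x,y,.222,.200); s=st("down")
if s["position"][2]<.2028:
    robot.movel([x,y,.2022],speed=.03); robot.command_gripper(.06); st("open")
    robot.movel([x,y,.32],speed=.15); st("up")
C=np.array([.53415,-.29735]); Y=np.array([.1269,.1031]); Y/=np.linalg.norm(Y); X=np.array([Y[1],-Y[0]])
B=np.r_[C-.126*X+.055*Y,.074]; n=np.r_[-np.sin(.6)*X,np.cos(.6)]; print("start",B.round(4),n.round(3),"cancel",(B-np.r_[.06*Y,0]).round(4))
Y3=np.r_[Y,0]
for sg in (1,-1):
  for yy in (sg*Y3, sg*np.cross(n,Y3)):
    q=R.from_matrix(np.c_[np.cross(yy,-n),yy,-n]).as_quat()
    print(q.round(4),[None if (j:=robot.solve_ik(B+h*n,q)) is None else np.round(j,2) for h in (.15,.03,-.006)])
E
```

```text
0.22 0.2199 [0.1 0.8 0.3]
0.218 0.2178 [-0.2  0.5 -0.7]
0.216 0.2158 [-0.1 -0.4 -0.6]
0.214 0.2138 [ 0.1 -0.1  0.1]
0.212 0.2119 [-0.5 -0.3  0.4]
0.21 0.2098 [ 0.4  0.6 -0.8]
0.208 0.2078 [ 0.1  0.1 -0.5]
0.206 0.2058 [-0.1  0.  -0.8]
0.204 0.2038 [-0.8  0.1 -0. ]
0.202 0.2018 [-0.2  0.1 -0.1]
0.2 0.2014 [-2.1  0.9  7.3]
down 28.35 [ 0.4708 -0.3491  0.2014] q6 -0.77 F [-2.1  0.9  6.3] w 0.0242 ff 59.6
open 29.04 [ 0.4707 -0.3489  0.2022] q6 -0.77 F [-0.1  0.6 -0. ] w 0.0601 ff 0.0
up 29.98 [ 0.4704 -0.3486  0.319 ] q6 -0.77 F [ 0.3 -0.6 -1.2] w 0.0603 ff 0.0
start [ 0.4974 -0.1649  0.074 ] [-0.356  0.438  0.825] cancel [ 0.4508 -0.2027  0.074 ]
[ 0.4106  0.8626 -0.127   0.2668] [array([-0.12,  0.11,  2.12, -0.77,  0.6 , -0.21]), None, None]
[-0.3196  0.9003 -0.2785  0.0989] [array([-0.12,  0.11,  2.12, -0.77,  0.6 , -1.79]), None, None]
[ 0.8626 -0.4106  0.2668  0.127 ] [array([-0.12,  0.11,  2.12, -0.77,  0.6 ,  2.93]), None, None]
[0.9003 0.3196 0.0989 0.2785] [array([-0.12,  0.11,  2.12, -0.77,  0.6 ,  1.36]), None, None]
```

```bash
python3 - <<'E'
from g import *
C=np.array([.53415,-.29735]); Y=np.array([.1269,.1031]); Y/=np.linalg.norm(Y); X=np.array([Y[1],-Y[0]])
M=np.c_[np.r_[X,0],np.r_[Y,0],[0,0,1]]
bl=np.array([-.126,.055,.074]); nl=np.array([-np.sin(.6),0,np.cos(.6)]); B=np.r_[C,0]+M@bl
gx,gy,gz=np.meshgrid(np.linspace(-.038,.038,9),np.linspace(-.0425,.0425,9),-np.linspace(.07,.25,19)); G=np.c_[gx.ravel(),gy.ravel(),gz.ravel()]
res=[]
for t in np.arange(.3,.75,.05):
  for az in np.radians(np.arange(-90,91,10)):
    a=np.array([-np.sin(t)*np.cos(az),np.sin(t)*np.sin(az),np.cos(t)])
    y0=np.cross(a,[1,0,0]); y0/=np.linalg.norm(y0)
    for psi in np.radians(np.arange(0,360,30)):
        yy=R.from_rotvec(psi*a).apply(y0); Rl=np.c_[np.cross(yy,-a),yy,-a]
        P=bl-.006*nl+G@Rl.T
        # distance to deck slab x>-.112,z<.187
        dist=np.hypot(np.maximum(-.112-P[:,0],0),np.maximum(P[:,2]-.187,0)).min()
        if dist<.008: continue
        q=R.from_matrix(M@Rl).as_quat()
        js=[robot.solve_ik(B+M@(h*nl),q) for h in (.06,-.008)]
        if any(j is None for j in js): continue
        ang=np.arccos(a@nl)
        res.append((ang,t,np.degrees(az),np.degrees(psi),dist,js[0],js[1]))
print(len(res)); res.sort(key=lambda r:r[0])
for r in res[:14]: print(np.round(r[:5],3),np.round(r[5],2),np.round(r[6],2))
E
```

```text
22
[0.1   0.5   0.    0.    0.011] [-0.26  0.3   2.09 -0.72  0.44 -0.33] [-0.31  0.45  2.08 -0.97  0.32 -0.11]
[1.0e-01 5.0e-01 0.0e+00 1.8e+02 1.1e-02] [-0.26  0.3   2.09 -0.72  0.44  2.81] [-0.31  0.45  2.08 -0.97  0.32  3.03]
[ 0.135  0.5   10.     0.     0.01 ] [-0.21  0.33  2.04 -0.75  0.56 -0.31] [-0.27  0.47  2.02 -0.92  0.45 -0.17]
[1.35e-01 5.00e-01 1.00e+01 1.80e+02 1.00e-02] [-0.21  0.33  2.04 -0.75  0.56  2.83] [-0.27  0.47  2.02 -0.92  0.45  2.97]
[1.95e-01 5.50e-01 2.00e+01 0.00e+00 1.20e-02] [-0.14  0.37  2.   -0.83  0.68 -0.24] [-0.2   0.51  1.98 -0.97  0.57 -0.12]
[1.95e-01 5.50e-01 2.00e+01 1.80e+02 1.20e-02] [-0.14  0.37  2.   -0.83  0.68  2.9 ] [-0.2   0.51  1.98 -0.97  0.57  3.02]
[2.07e-01 5.00e-01 2.00e+01 0.00e+00 8.00e-03] [-0.17  0.36  1.98 -0.73  0.68 -0.35] [-0.23  0.5   1.96 -0.85  0.57 -0.25]
[2.07e-01 5.00e-01 2.00e+01 1.80e+02 8.00e-03] [-0.17  0.36  1.98 -0.73  0.68  2.79] [-0.23  0.5   1.96 -0.85  0.57  2.9 ]
[2.87e-01 5.50e-01 3.00e+01 0.00e+00 8.00e-03] [-0.12  0.41  1.92 -0.77  0.81 -0.32] [-0.18  0.54  1.91 -0.87  0.7  -0.24]
[2.87e-01 5.50e-01 3.00e+01 1.80e+02 8.00e-03] [-0.12  0.41  1.92 -0.77  0.81  2.82] [-0.18  0.54  1.91 -0.87  0.7   2.9 ]
[2.93e-01 6.00e-01 3.00e+01 0.00e+00 1.20e-02] [-0.09  0.42  1.93 -0.85  0.82 -0.25] [-0.15  0.56  1.92 -0.96  0.72 -0.16]
[2.93e-01 6.00e-01 3.00e+01 1.80e+02 1.20e-02] [-0.09  0.42  1.93 -0.85  0.82  2.89] [-0.15  0.56  1.92 -0.96  0.72  2.98]
[4.06e-01 6.50e-01 4.00e+01 0.00e+00 9.00e-03] [-0.05  0.48  1.86 -0.83  0.96 -0.3 ] [-0.11  0.61  1.83 -0.91  0.87 -0.23]
[4.06e-01 6.50e-01 4.00e+01 1.80e+02 9.00e-03] [-0.05  0.48  1.86 -0.83  0.96  2.84] [-0.11  0.61  1.83 -0.91  0.87  2.91]
```

```bash
cat > b.py <<'E'
from g import *
C=np.array([.53415,-.29735]); Y=np.array([.1269,.1031]); Y/=np.linalg.norm(Y); X=np.array([Y[1],-Y[0]])
M=np.c_[np.r_[X,0],np.r_[Y,0],[0,0,1]]
n=M@[-np.sin(.6),0,np.cos(.6)]; B=np.r_[C,0]+M@[-.126,.055,.074]
t,az=.5,np.radians(10); al=np.array([-np.sin(t)*np.cos(az),np.sin(t)*np.sin(az),np.cos(t)])
yy=np.cross(al,[1,0,0]); yy/=np.linalg.norm(yy); Q=R.from_matrix(M@np.c_[np.cross(yy,-al),yy,-al]).as_quat(); a=M@al
E
python3 - <<'E'
from b import *
robot.movel([.44,-.10,.32],speed=.25); robot.command_gripper(0); st("shut")
robot.move_ptp(B+.13*a,Q); st("tilted")
robot.movel(B+.02*n,speed=.12); robot.hold(.2); st("near")
p,d=robot.camera("side"); cv2.imwrite("pics/near.png",cv2.resize(p[120:270,300:500,::-1],None,fx=4,fy=4))
E
```

```text
shut 31.73 [ 0.44   -0.1001  0.32  ] q6 -0.39 F [-0.8 -0.8  0.5] w 0.0001 ff 0.0
tilted 32.44 [ 0.4679 -0.1106  0.1891] q6 -0.44 F [-0.3  0.6  0. ] w -0.0001 ff 0.0
near 33.71 [ 0.4905 -0.156   0.0911] q6 -0.23 F [-0.  -0.5  0.2] w -0.0002 ff 0.0
```

View pics/near.png

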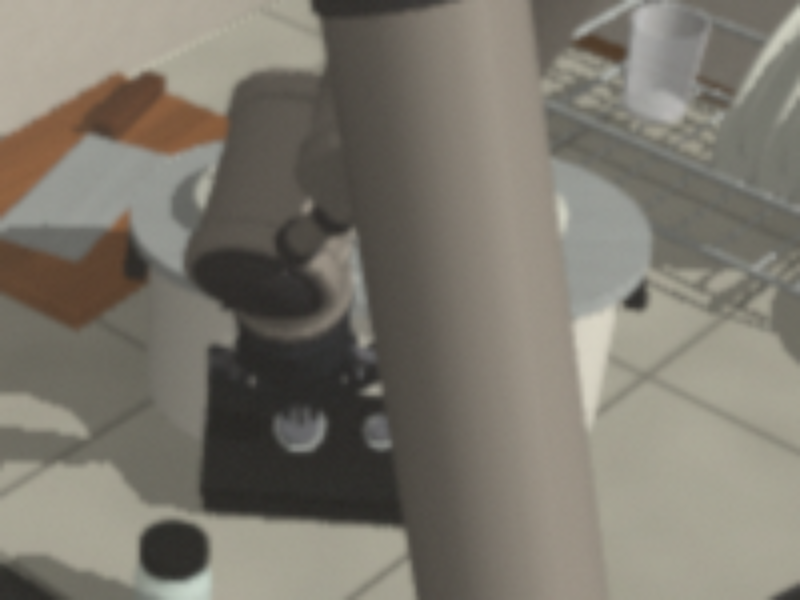

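The picture shows the finger tips just in front of the start cap (crop 300,430). The cancel button (378,430) is well clear, so I press.

```bash
python3 - <<'E'
from b import *
f0=np.array(robot.read_state()["contact_force"]); h=.006; ok=False
robot.movel(B+h*n,speed=.05)
while h>-.016:
    h-=.001
    try: robot.movel(B+h*n,speed=.02)
    except robot.MotionError as e: print(h,e); break
    s=robot.read_state(); f=(s["contact_force"]-f0); print(round(h,4),round(float((s["position"]-B)@n),4),round(float(f@n),1),np.round(f,1))
    if f@n>11: break
robot.hold(.3); st("in")
robot.movel(B+.03*n,speed=.05); st("out")
E
```

```text
0.005 0.005 -0.0 [-0.7 -0.1 -0.3]
0.004 0.004 0.6 [-0.4 -1.   1.1]
0.003 0.003 0.2 [-0.5 -0.2  0.1]
0.002 0.0019 0.4 [-0.9  0.   0. ]
0.001 0.001 0.9 [0.1 0.1 1.1]
0.0 0.0 2.9 [-0.8  0.9  2.7]
-0.001 -0.001 3.2 [-1.3  0.7  3. ]
-0.002 -0.002 3.5 [-0.5  0.3  3.9]
-0.003 -0.003 3.6 [-1.7  0.9  3.1]
-0.004 -0.004 4.0 [-1.1  0.8  3.9]
-0.005 -0.005 4.6 [-1.7  2.   3.8]
-0.006 -0.0056 12.6 [-3.2  6.3 10.6]
in 37.49 [ 0.4994 -0.1673  0.0694] q6 -0.17 F [-3.6  5.2  8.8] w 0.0001 ff 5.4
out 38.36 [ 0.4867 -0.1518  0.0987] q6 -0.26 F [-0.4 -0.4 -1. ] w -0.0006 ff 0.0
```

```bash
python3 - <<'E'
from b import *
robot.movel(B+.14*a,speed=.15); robot.move_ptp([.42,.0,.36],down(0)); st("away")
for c in ("top","side"):
    p,d=robot.camera(c); cv2.imwrite(f"pics/{c}9.png",p[...,::-1]); W=cloud(c,d)
    for m,xy in (("big",(.598,-.246)),("small",(.471,-.349))): print(c,m,circ(W,xy,.03,.222,.24))
    u=robot.landmark_of(c,"start_top"); print([(r["pixel"],r["score"]) for r in u[:2]])
a1=cv2.imread("pics/top9.png")[120:320,180:580]; b1=cv2.imread("pics/side9.png")[130:330,180:580]
cv2.imwrite("pics/end.png",cv2.resize(np.vstack([a1,b1]),None,fx=1.5,fy=1.5))
E
```

```text
away 40.05 [ 0.4197 -0.0007  0.3582] q6 -0.18 F [-0.  -0.5 -0.4] w -0.0002 ff 0.0
top big [ 5.998e-01 -2.456e-01  1.330e-02  2.262e-01  1.110e+02  5.996e-01
 -2.450e-01]
top small [ 4.731e-01 -3.480e-01  1.310e-02  2.260e-01  1.140e+02  4.722e-01
 -3.475e-01]
[]
side big None
side small [ 4.675e-01 -3.475e-01  1.400e-02  2.238e-01  3.100e+01  4.667e-01
 -3.477e-01]
[([371.6, 224.2], 0.6)]
```

View pics/end.png

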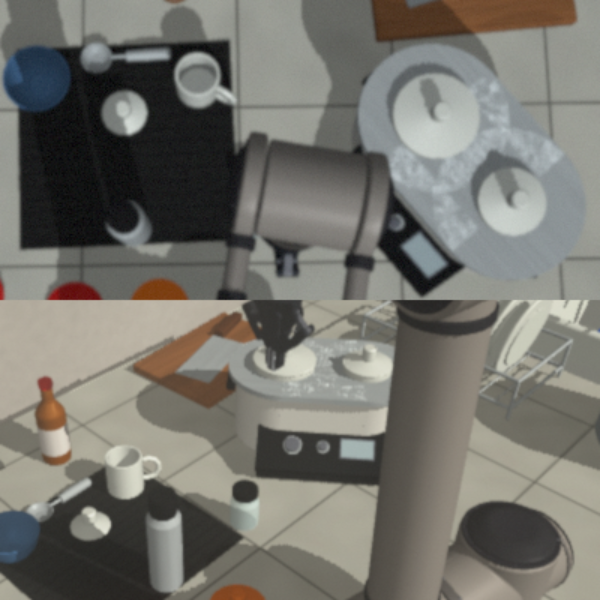

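Both lids are seated, with knob tops at z 0.226 m as expected. In the picture the lids are at (436,115) and (512,200), the start button is back out, and nothing else has been disturbed.

```bash
python3 -c "
from workcell import robot
print(robot.job_done())"
```

```text
the job is handed in; nothing more can be done
None
```

I set both lids fully home in their jars, pushed the start button all the way in and let it come back out, and handed the job in at about 40 s; the cancel button was not touched.

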